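# Offer a painted cabinet door up to its hinge and hold it for pinning

## Task

First turn the lock ring on the hinge jig clockwise to its stop, so that the yellow pointer stands at the red mark. Then take the blue door out of the drying rack and bring its brass knuckle down between the two knuckles on the jig's jamb block so that the three holes line up for the hinge pin; finish while still holding the door there, upright and still, without pressing it down hard. The door may face either way; leave the ring locked, and leave the red door, the paint jar, the brush and the hinge pin where they are.

Things in the scene. Friction and masses are not known exactly. Their poses are not given: they have to be found in the camera images.
- blue_door: Loose blue door with a white ring and dot, upright in either rack slot, about 0.13 kg. Panel 14 mm thick (x), 80 wide (y), 80 high; pinch its faces near the top, from above. Origin: centre of the brass knuckle under the panel (20 mm diameter, 24 long, 10 mm hole, all along y). Panel spans 14 to 94 mm above the origin. Same after a half turn about z.
- blue_door_center (a point): Centre of the blue door's panel, 54 mm above the knuckle centre and 40 mm below the upper edge.
- rack: Fixed wooden drying rack, 90 x 235 mm, origin at the centre of its underside. Door slots at its y = +55 and -55 mm, door width along its y. Doors stand with the panel from 40 to 120 mm above the table; the slot cheeks rise to 62 mm with 2 mm play each side of the panel, so lift a door straight up 25 mm or more.
- red_door: Bystander: a door of the same shape and size, painted red, in the other rack slot (30 mm between the two panels). Origin: centre of its knuckle.
- jig: Fixed hinge jig: steel base plate 110 x 240 x 12 mm, origin at the centre of its underside, z up. At y = +55 mm of its frame the wooden jamb block with two fixed brass knuckles, at y = -55 mm the lock ring.
- jamb_axis (a point): Middle of the gap between the jig's two fixed brass knuckles, on their hole axis (along this point's y), 60 mm above the table. Knuckles 20 mm diameter, holes 10 mm; gap 30 mm long, open from above. Under the gap a 45 degree V cradle, rising to 62 mm above the table, guides the door's knuckle, which rests in it 1 mm below exact alignment; it does not keep the door upright.
- lock_ring (a joint): Angle of the lock ring, rad: grows clockwise seen from above, starts open between 0 and 0.4 (near the white mark), locked at its hard stop 1.3 (red mark). Friction holds it wherever it is left (about 0.06 N m to turn it).
- ring_bar (a point): On the lock ring's vertical axis, 46 mm above the table, inside its black grip bar: 14 mm thick (this point's x), 54 mm long (its y), top 59 mm above the table and 28 mm above the steel ring (60 mm diameter). A yellow pointer is on the -y half of the bar's top. The point turns with the ring. Pinch the bar from above.
- paint_jar: Bystander: closed paint jar, 52 mm diameter, 65 mm tall, blue cap; origin at the centre of its underside.
- flat_brush: Bystander: flat brush lying on the table, about 150 mm long along its y, 12 mm wide, 8 mm thick, blue handle; origin under the middle of the handle.
- hinge_pin: Bystander: steel hinge pin, 6 mm diameter, about 80 mm long, lying in a fixed grey tray 60 x 110 mm with 16 mm walls; origin on its axis.

How it is judged:
By the outcome, as a careful person would: the job done as asked, in the order asked, and still so for the second after the job is handed in, while the arm keeps its last pose, push and grip.
It also fails if it takes over 64 s, if anything falls off the work surface, if the arm or the gripper's body presses on something with over 40 N, if the wrist force passes 120 N, or if a joint passes its speed limit or range.

## Robot

A 7-joint arm with a two-finger parallel gripper is mounted at the origin on the work surface. World frame = base frame: x ahead of the robot, y to its left, z up, the work surface at z = 0. Lengths are in m, angles in rad, forces in N, time in s.
With the tool pointing down it reaches from about 0.425 to 0.95 m from the base axis. Payload 4.7 kg.
Tool frame: the origin (TCP) lies between the finger pads; the fingertips stand 25 mm ahead of it and the grasp point (between the pads) lies 6 mm ahead of it; x points along the fingers, z is the direction in which the jaws open and shut, and the axes are right-handed (so a half turn about x gives the same grasp; the last joint's range is limited). The gripper opens to 85 mm and grips with 20 to 120 N. Pads are 22 mm wide; open, the fingers measure 114 mm over their backs; the gripper's body (76 mm by 85 mm) begins 54 mm behind the grasp point. The pads swing forward as they close: fully open they stand 13 mm farther back than shut.
Start: joints at [1.249, 0.469, -0.049, 1.532, 0.024, 1.141, -0.082], TCP at [0.195, -0.646, 0.223] pointing down, gripper open.
Joint ranges: [-2.59, 2.59], [-0.33, 1.99], [-1.39, 1.29], [0.1, 2.45], [-1.04, 4.18], [0.21, 1.99], [-2.66, 2.66]. Speed limits (rad/s): [2.57, 2.57, 3.14, 3.14, 3.14, 3.14, 3.14].

## Interface

Orientations are given as a 3x3 rotation matrix whose columns are the frame's x, y, z axes.
In Python, from rig import * gives the robot as it stands. Calls block until the motion is done:
- movep(position, orientation): joint-space move of the TCP to a pose.
- move_l(position, attitude=None, feed=0.15, until_force=None): straight line of the TCP; attitude=None keeps the orientation; feed is the mean speed in m/s. With until_force (N) it stops when the force on the tool has changed by that much, and returns True; else False.
- move_joints(angles): joint-space move.
- command_gripper(opening, newtons=None): finger opening in m; newtons is the grip in N (None keeps the last); returns when the fingers have stopped.
- sleep(seconds).
- inverse_kinematics(position, orientation): joint angles nearest the present ones, or None.
- sense(): the state.
- camera(name): name is "scene" or "top"; returns (picture, depth): 480x640x3 uint8, red, green, blue; 480x640 float32, m along the optical axis (not along the pixel's ray), 0 where there is no reading.
- camera_params(name): a dict with "K" (3x3 intrinsics, pixels), "position" and "rotation" of the camera in the world. Camera axes: x right, y down, z forward; pixel columns grow to the right and rows downward; lengths in m; the calibration is good to about 2 mm. A picture is of the moment at which its call begins. camera_params takes no time and is no camera call.
A pose or a line that the arm cannot do raises Unreachable and nothing moves.
- finish_job(): hands the job in, once; it reports no verdict.
The state is a dict: "time_s": time; "joint_pos": joint angles; "qd": joint speeds; "joint_efforts": joint torques, N m; "position": TCP position; "tcp_rot": TCP orientation; "wrist_force": force on the tool from outside, world axes, zero at the start; "ft_torque": the same for the moment, N m; "finger_gap": finger opening in m.
Only numpy, scipy, OpenCV 4.12 (cv2) and the standard library are available. Lean on these libraries where they do the work, as an engineer would, in place of code of your own. Each camera call takes 0.05 s, during which the arm holds its last target.

## Working session

There is one attempt and no reset: what is moved stays moved. The work goes in short steps, each a Python script; the robot and the scene stay as the last script left them, time stands still between calls to the robot, and variables do not carry over. Pictures are saved under pics/ and viewed, and the job is handed in when it is done.

```bash
mkdir -p pics; ls; python3 - <<'E'
from rig import *
import cv2,numpy as np
s=sense();print(s)
for n in("scene","top"):
    p,d=camera(n);np.savez(f"{n}0.npz",p=p,d=d);cv2.imwrite(f"pics/{n}0.png",p[:,:,::-1]);c=camera_params(n);print(n,c)
E
```

```text
pics
{'time_s': 0.0, 'joint_pos': array([ 1.24911277,  0.46944227, -0.04859363,  1.53371993,  0.0240934 ,
        1.14101443, -0.08230483]), 'qd': array([-0.00150921, -0.00115859, -0.0001628 , -0.00075114, -0.00018099,
       -0.00070476,  0.00085948]), 'joint_efforts': array([ 1.22547749e-04, -5.10307968e+01, -4.63867234e-02, -2.37711757e+01,
        1.07155813e-02,  7.63241347e-03, -2.77271432e-06]), 'position': array([ 0.19464824, -0.64567899,  0.22214988]), 'tcp_rot': array([[-6.43443262e-04,  9.57437410e-01,  2.88640245e-01],
       [ 1.89214803e-03,  2.88640954e-01, -9.57435543e-01],
       [-9.99998003e-01, -6.99053786e-05, -1.99733738e-03]]), 'wrist_force': array([-0.59358514,  0.19103359, -0.34012948]), 'ft_torque': array([-0.01760163, -0.0152026 ,  0.05393035]), 'finger_gap': 0.08562338182833944}
scene {'K': array([[448.82020956,   0.        , 324.30549921],
       [  0.        , 448.82020956, 239.4767438 ],
       [  0.        ,   0.        ,   1.        ]]), 'position': array([1.12369108, 0.50785031, 0.5484279 ]), 'rotation': array([[-0.69772826,  0.38102104, -0.60662859],
       [ 0.71621483,  0.38822875, -0.57992651],
       [ 0.01454646, -0.83910751, -0.54377108]])}
top {'K': array([[515.32427743,   0.        , 317.45852204],
       [  0.        , 515.32427743, 242.72803682],
       [  0.        ,   0.        ,   1.        ]]), 'position': array([0.50812523, 0.0080833 , 0.87081031]), 'rotation': array([[-0.02890746, -0.99549493,  0.09030063],
       [-0.99956081,  0.0281992 , -0.00910967],
       [ 0.00652223, -0.09052431, -0.99587289]])}
```

View pics/scene0.png

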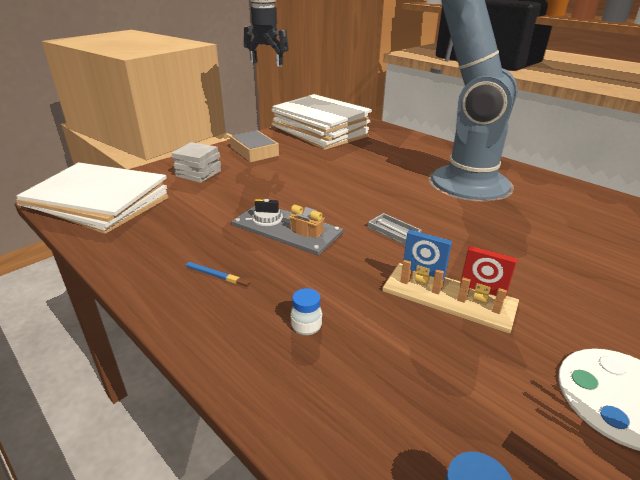

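View pics/top0.png

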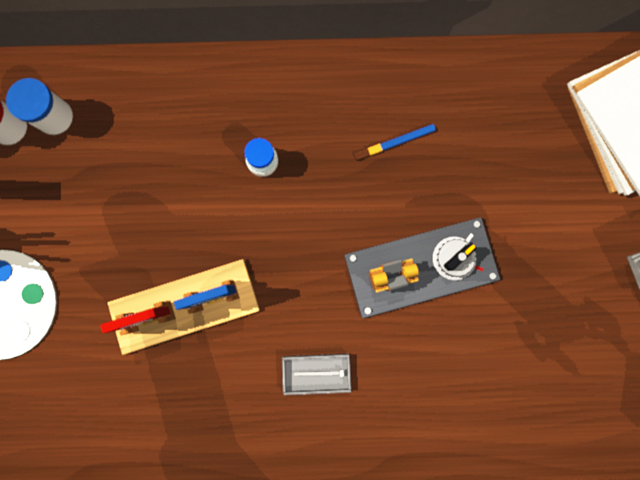

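The scene view shows the jig at (285,225), the blue door at (427,255) and the red door at (488,270). The top view has the blue door's upper edge at (205,296), the red one at (135,320), the brass knuckles at (380,280) and (411,271), and the ring at (456,258). I'll zoom in and measure.

```bash
cat > h.py <<'E'
import numpy as np,cv2
from rig import *
def ray(n,px,z):
    c=camera_params(n);px=np.atleast_2d(px).astype(float)
    r=np.c_[px,np.ones(len(px))]@np.linalg.inv(c["K"]).T@c["rotation"].T
    return c["position"]+r*((z-c["position"][2])/r[:,2])[:,None]
def proj(n,P):
    c=camera_params(n);q=(np.atleast_2d(P)-c["position"])@c["rotation"]@c["K"].T
    return q[:,:2]/q[:,2:]
def cloud(n,d):
    c=camera_params(n);v,u=np.mgrid[:480,:640]
    r=np.stack([u,v,np.ones_like(u)],-1)@np.linalg.inv(c["K"]).T
    return (r*d[...,None])@c["rotation"].T+c["position"]
E
python3 - <<'E'
from h import *
T=np.load("top0.npz");S=np.load("scene0.npz")
a=T["p"][200:340,330:510,::-1];cv2.imwrite("pics/tj.png",cv2.resize(a,None,fx=4,fy=4,interpolation=cv2.INTER_CUBIC))
a=S["p"][180:260,220:350,::-1];cv2.imwrite("pics/sj.png",cv2.resize(a,None,fx=6,fy=6,interpolation=cv2.INTER_CUBIC))
a=S["p"][220:330,370:530,::-1];cv2.imwrite("pics/sr.png",cv2.resize(a,None,fx=5,fy=5,interpolation=cv2.INTER_CUBIC))
for n,D in(("top",T),("scene",S)):
    P=cloud(n,D["d"]);hsv=cv2.cvtColor(D["p"],cv2.COLOR_RGB2HSV)
    for nm,lo,hi in(("blue",(100,120,60),(125,255,255)),("red",(0,200,90),(4,255,255)),("yel",(15,160,110),(32,255,255))):
        m=cv2.inRange(hsv,lo,hi);k,l,st,ce=cv2.connectedComponentsWithStats(m)
        for i in range(1,k):
            if st[i,4]>15:
                q=P[l==i];q=q[q[:,2]>-.1]
                print(n,nm,ce[i].round(1),st[i,4],np.median(q,0).round(4),"zmax",np.percentile(q[:,2],98).round(4))
E
```

```text
top blue [28.8 99.7] 1573 [0.8179 0.4477 0.0821] zmax 0.085
top blue [408.  136.7] 410 [ 0.7643 -0.1601  0.0081] zmax 0.0111
top blue [258.9 152.4] 690 [0.7285 0.0897 0.0651] zmax 0.0681
top blue [  4.5 270.4] 190 [0.5552 0.5232 0.0082] zmax 0.0113
top blue [204.2 296.3] 563 [0.5035 0.1677 0.12  ] zmax 0.1228
top red [126.9 320.6] 498 [0.4715 0.2798 0.1203] zmax 0.1229
top yel [608.5  70.7] 176 [ 0.862  -0.4993  0.0391] zmax 0.0425
top yel [588.2 134.1] 149 [ 0.7595 -0.4717  0.0064] zmax 0.0116
top yel [374.1 149.2] 120 [ 0.7442 -0.1013  0.0076] zmax 0.011
top yel [469.6 249.2] 62 [ 0.5649 -0.2394  0.0597] zmax 0.0632
top yel [409.7 269.1] 228 [ 0.5354 -0.1426  0.0664] zmax 0.0718
top yel [378.9 277. ] 240 [ 0.5244 -0.0935  0.0667] zmax 0.0719
top yel [412.7 280.2] 31 [ 0.5187 -0.1501  0.0497] zmax 0.0525
top yel [228.6 281.5] 21 [0.5255 0.1416 0.0605] zmax 0.065
top yel [382.4 288.5] 38 [ 0.5062 -0.1012  0.0493] zmax 0.0535
top yel [188.3 293.3] 17 [0.5084 0.205  0.062 ] zmax 0.0647
top yel [214.9 301. ] 38 [0.4944 0.1696 0.0293] zmax 0.0484
top yel [156.6 303.8] 16 [0.493  0.2539 0
[... 201 characters left out ...]
scene blue [425.4 252.2] 126 [0.5098 0.1762 0.0894] zmax 0.1041
scene blue [206.4 270. ] 223 [ 0.7672 -0.1571  0.0068] zmax 0.009
scene blue [306.  300.3] 552 [0.7351 0.0971 0.0637] zmax 0.0658
scene blue [614.4 416.8] 439 [0.5566 0.5307 0.007 ] zmax 0.0089
scene blue [476.1 467.8] 1363 [0.8084 0.4385 0.081 ] zmax 0.0829
scene red [489.  267.7] 924 [0.4757 0.2861 0.0978] zmax 0.12
scene red [487.1 269.8] 108 [0.4797 0.2813 0.0889] zmax 0.1056
scene yel [258.2 199.5] 17 [ 0.5619 -0.2411  0.0587] zmax 0.0604
scene yel [422.8 275.8] 76 [0.5084 0.1779 0.034 ] zmax 0.0518
scene yel [231.  280.5] 24 [ 0.7501 -0.0991  0.0028] zmax 0.0061
scene yel [482.3 291.2] 65 [0.4777 0.2824 0.0409] zmax 0.0518
```

View pics/tj.png

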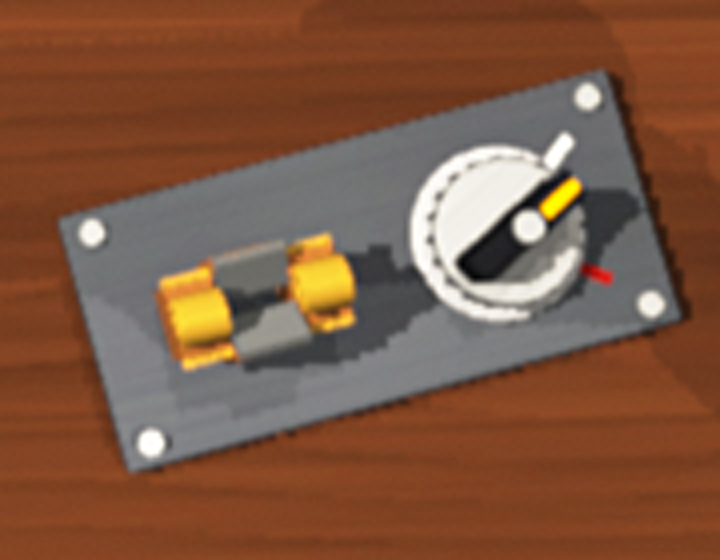

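View pics/sj.png

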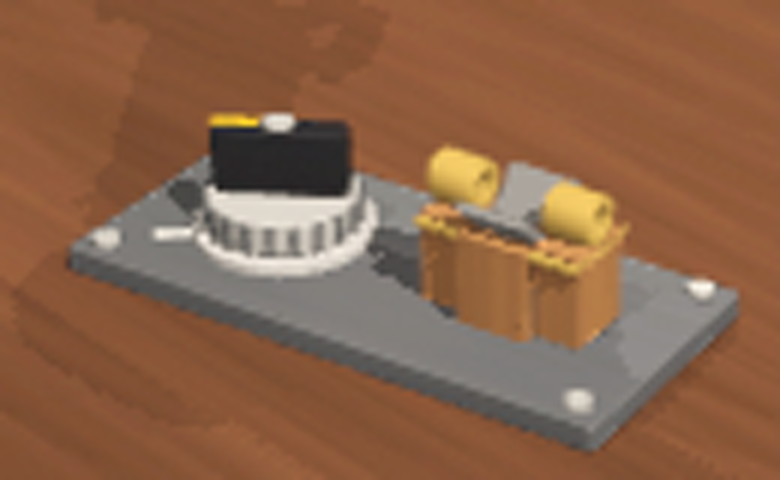

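View pics/sr.png

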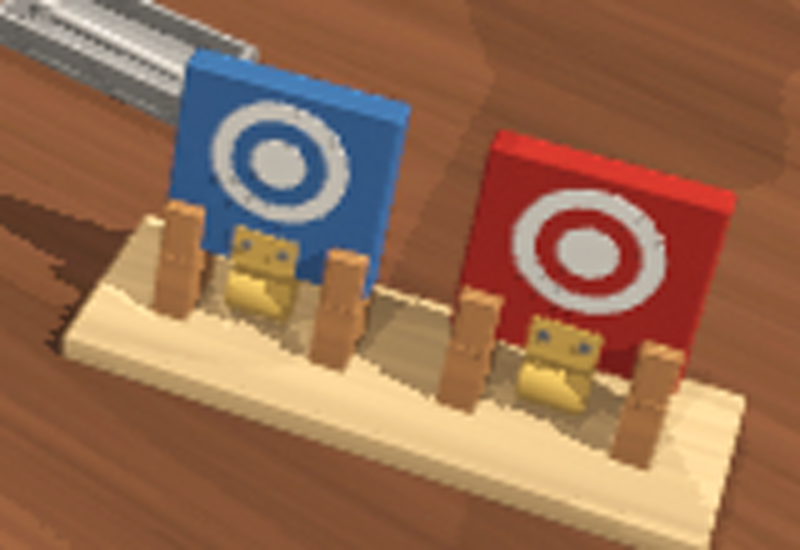

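```bash
cat > meas.py <<'E'
from h import *
def line_yaw(v): return np.arctan2(v[1],v[0])
def doors(T,col=((100,120,60),(125,255,255)),near=None,zt=.12,n="top"):
    hsv=cv2.cvtColor(T["p"],cv2.COLOR_RGB2HSV);m=cv2.inRange(hsv,*col)
    P=cloud(n,T["d"]);m=m&((P[...,2]>zt-.006)*255).astype(np.uint8)
    m=cv2.morphologyEx(m,cv2.MORPH_CLOSE,np.ones((3,3),np.uint8))
    k,l,st,ce=cv2.connectedComponentsWithStats(m)
    i=1+np.argmin([np.hypot(*(c-near)) if s[4]>150 else 1e9 for c,s in zip(ce[1:],st[1:])])
    cs=max(cv2.findContours((l==i).astype(np.uint8),0,2)[0],key=len)[:,0]
    v,u=np.nonzero(l==i)
    W=ray(n,np.c_[u,v],zt)[:,:2]
    r=cv2.minAreaRect((W*1000).astype(np.float32)); 
    w,vec=np.linalg.eigh(np.cov(W.T));a=vec[:,1];a=a*np.sign(a[1])
    c=W.mean(0);t=(W-c)@a
    return np.array(r[0])/1000,r[1],c,a,np.ptp(t)
E
python3 - <<'E'
from meas import *
T=np.load("top0.npz")
for nm,col,near in(("blue",((100,120,60),(125,255,255)),(204,296)),("red",((0,180,60),(6,255,255)),(130,320))):
    r=doors(T,col,near);print(nm,r,"axis(y) deg",np.degrees(np.arctan2(r[3][1],r[3][0])))
# jig
px=np.array([(60,218),(607,72),(682,320),(130,472)])/4+[330,200]-.4
W=ray("top",px,.012)[:,:2];print(W,np.linalg.norm(np.diff(W,axis=0),axis=1))
c=W.mean(0);ay=(W[0]+W[3]-W[1]-W[2]);ay/=np.linalg.norm(ay);ax=np.array([ay[1],-ay[0]])
ax2=(W[0]+W[1]-W[2]-W[3]);print("jig c",c,"ydir deg",np.degrees(np.arctan2(ay[1],ay[0])),np.degrees(np.arctan2(*ax2[::-1]))+90)
print("jamb",c+.055*ay,"ring",c-.055*ay)
# knuckle top mids from crest at z=.07 (crop px of the crests' centre)
h=T["p"];hsv=cv2.cvtColor(h,cv2.COLOR_RGB2HSV);P=cloud("top",T["d"])
m=cv2.inRange(hsv,(15,120,90),(35,255,255));
k,l,st,ce=cv2.connectedComponentsWithStats(m)
K=[]
for i in range(1,k):
    if 370<ce[i][0]<420 and 260<ce[i][1]<295 and st[i,4]>100:
        q=P[(l==i)];q=q[q[:,2]>.058]; K.append((q[:,:2].min(0)+q[:,:2].max(0))/2); print(ce[i],q.mean(0),len(q))
hole=np.mean(K,0);print("knuckle mid",hole)
# yellow pointer & cap centre
for p,z in(((528,227),.060),((562,198),.059)): print(ray("top",np.array(p)/4+[330,200]-.4,z))
for p in((566,149),(598,273)): print("mark",ray("top",np.array(p)/4+[330,200]-.4,.012))
# bar direction by dark pixels at z>.052
d=(hsv[...,2]<70)|((hsv[...,1]<60)&(hsv[...,2]>150))|(m>0)
sel=(P[...,2]>.05)&(P[...,2]<.066);sel[:, :435]=0;sel[:,480:]=0;sel[:225]=0;sel[290:]=0
v,u=np.nonzero(sel);W=ray("top",np.c_[u,v],.059)[:,:2];print("bar",len(W),cv2.minAreaRect((W*1000).astype(np.float32)))
w,vec=np.linalg.eigh(np.cov(W.T));print(W.mean(0),np.degrees(np.arctan2(vec[1,1],vec[0,1])),np.sqrt(w))
E
```

```text
blue (array([0.50331326, 0.17013992]), (14.023798942565918, 83.26622772216797), array([0.50237285, 0.17143893]), array([-0.2739977 ,  0.96173035]), np.float64(0.08326534652296674)) axis(y) deg 105.90229250297496
red (array([0.47237912, 0.27680743]), (13.779793739318848, 80.6897964477539), array([0.47183292, 0.27761572]), array([-0.26659903,  0.96380753]), np.float64(0.08073211922380634)) axis(y) deg 105.46198904370588
[[ 0.56564454 -0.0445485 ]
 [ 0.62066374 -0.27695928]
 [ 0.5157053  -0.30224175]
 [ 0.45971998 -0.06992588]] [0.23883442 0.10796054 0.23896657]
jig c [ 0.54043339 -0.17341885] ydir deg 103.43394728563014 103.5080463821192
jamb [ 0.52765556 -0.11992374] ring [ 0.55321122 -0.22691396]
[409.7892562  268.90495868] [ 0.53397429 -0.14343527  0.06748423] 170
[378.88095238 276.92063492] [ 0.52200956 -0.09438017  0.07275016] 167
knuckle mid [ 0.5273607 -0.096389 ]
[[ 0.55361158 -0.22622467  0.06      ]]
[[ 0.56476808 -0.24061389  0.059     ]]
mark [[ 0.58859815 -0.25784338  0.012     ]]
mark [[ 0.53626046 -0.26831024  0.012     ]]
bar 318 ((553.8143920898438, -224.82656860351562), (14.828142166137695, 54.471099853515625), 39.948909759521484)
[ 0.55389392 -0.22505416] 129.66450560380164 [0.00423    0.01559959]
```

```bash
cat >> h.py <<'E'
def Rz(deg):
    c,s=np.cos(np.radians(deg)),np.sin(np.radians(deg))
    return np.array([[0,-s,c],[0,c,s],[-1,0,0]],float)
E
python3 - <<'E'
from h import *
print("jamb from crests",ray("top",np.array((261,300))/4+[330,200]-.4,.07))
r=[.5535,-.226]
for nm,p,ys in(("ring",r,(39.7,219.7,8,188,-24,156,-30,150)),("door",[.503,.1708],(15.8,195.8)),("jamb",[.5275,-.1197],(13.5,193.5))):
    for y in ys:
        q=inverse_kinematics([*p,.2],Rz(y));print(nm,y,None if q is None else np.round(q,2))
E
```

```text
jamb from crests [[ 0.52764704 -0.11796611  0.07      ]]
ring 39.7 [ 0.79  0.44 -0.63  1.72  0.29  1.08  0.75]
ring 219.7 [ 0.37  0.37 -0.07  1.75  0.03  1.03 -2.16]
ring 8 [ 0.76  0.43 -0.58  1.73  0.26  1.07  0.22]
ring 188 [-0.45  0.58  1.12  1.79 -0.57  1.14 -2.14]
ring -24 [ 0.67  0.41 -0.47  1.73  0.21  1.06 -0.28]
ring 156 [ 1.11  0.65 -1.18  1.71  0.63  1.23  2.5 ]
ring -30 [ 0.65  0.4  -0.45  1.73  0.19  1.05 -0.38]
ring 150 [ 1.11  0.65 -1.18  1.71  0.63  1.23  2.39]
door 15.8 [ 0.45  0.49 -1.13  1.86  0.49  1.11 -0.59]
door 195.8 [ 0.47  0.51 -1.17  1.86  0.52  1.13  2.53]
jamb 13.5 [ 0.67  0.35 -0.66  1.85  0.24  1.03  0.15]
jamb 193.5 [-0.69  0.45  1.12  1.92 -0.47  1.06 -2.27]
```

```bash
python3 - <<'E'
from h import *
r=[.5537,-.2258]
movep([*r,.16],Rz(39.7)); command_gripper(.05)
s=sense();print(s["time_s"],s["position"],s["finger_gap"])
b=move_l([*r,.0605],feed=.08,until_force=8);s=sense();print(b,s["position"],s["wrist_force"])
command_gripper(0.0,40);s=sense();print(s["time_s"],s["position"],s["finger_gap"],s["wrist_force"],s["ft_torque"])
p,d=camera("scene");cv2.imwrite("pics/s1.png",cv2.resize(p[140:280,190:370,::-1],None,fx=4,fy=4))
E
```

```text
2.55 [ 0.55368982 -0.22591597  0.16001816] 0.050425161278385054
False [ 0.55416609 -0.22592688  0.06110201] [ 0.54655217 -0.83727645 -0.04394171]
4.475 [ 0.55370934 -0.22580412  0.06051622] 9.65094298423479e-05 [ 0.29425775 -0.28521726 -0.46279137] [ 0.01489911 -0.00433676 -0.0105392 ]
```

View pics/s1.png

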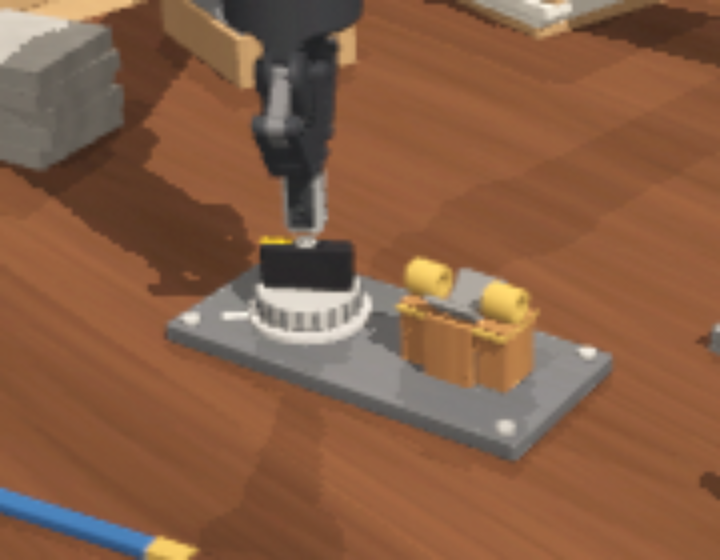

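The fingers closed fully (gap 0), so they missed the bar. In the crop the tips end at about (305,235), right above or behind the bar top at (305,242). I'll check the depth.

```bash
python3 - <<'E'
from h import *
s=sense();R=s["tcp_rot"]
p,d=camera("scene");P=cloud("scene",d)
print("proj TCP,tip",proj("scene",[s["position"],s["position"]+.025*R[:,0]]))
for v in range(178,216,3): 
    u=266; print(v,u,P[v,u].round(3),p[v,u])
p,d=camera("top");cv2.imwrite("pics/t1.png",cv2.resize(p[180:340,330:530,::-1],None,fx=4,fy=4))
E
```

```text
proj TCP,tip [[265.91893234 199.38787044]
 [266.51937633 208.87232152]]
178 266 [ 0.582 -0.185  0.137] [49 49 51]
181 266 [ 0.578 -0.19   0.127] [37 38 38]
184 266 [ 0.572 -0.199  0.115] [35 34 37]
187 266 [ 0.56  -0.215  0.098] [58 58 59]
190 266 [ 0.563 -0.212  0.093] [58 58 58]
193 266 [ 0.56  -0.216  0.083] [50 50 51]
196 266 [ 0.562 -0.215  0.076] [63 62 61]
199 266 [ 0.552 -0.228  0.06 ] [158 152 142]
202 266 [ 0.558 -0.22   0.058] [59 57 56]
205 266 [ 0.558 -0.222  0.049] [43 41 41]
208 266 [ 0.559 -0.221  0.042] [41 38 40]
211 266 [ 0.559 -0.222  0.033] [49 45 46]
214 266 [ 0.565 -0.215  0.03 ] [228 220 210]
```

View pics/t1.png

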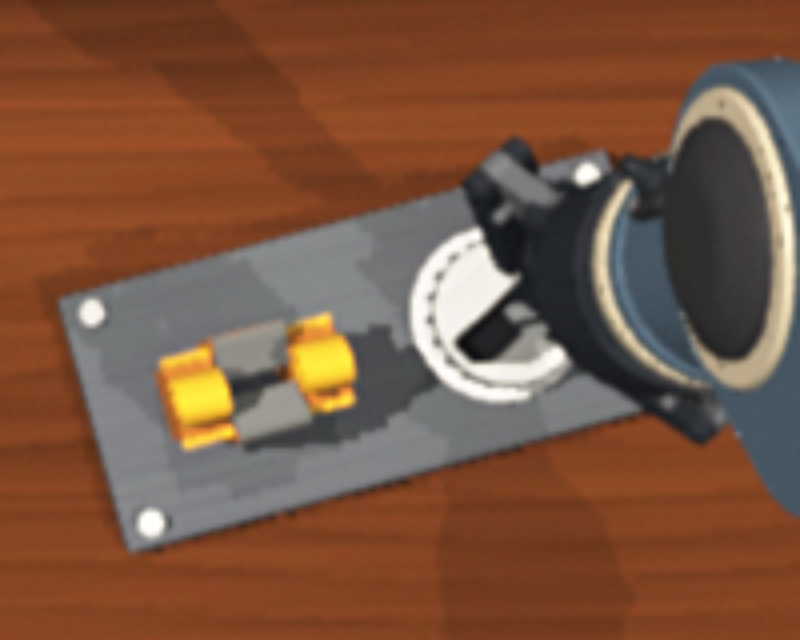

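In the crop the fingers stop above the bar: the lowest finger point is at z≈0.07 where I expected 0.035. I'll raise the arm and measure where the tips really are relative to the reported TCP.

```bash
python3 - <<'E'
from h import *
move_l([.5537,-.2258,.14],feed=.15)
for k,g in enumerate((0,.05)):
    if k: command_gripper(g)
    s=sense();R=s["tcp_rot"];print(s["position"],s["finger_gap"],s["time_s"])
    p,d=camera("scene");P=cloud("scene",d)
    q=np.vstack([s["position"],s["position"]+.025*R[:,0]]);px=proj("scene",q);print(px)
    near=np.hypot(P[...,0]-.5537,P[...,1]+.2258)<.07
    dark=near&(P[...,2]>.07)
    zz=P[dark][:,2];print("min z of gripper",np.percentile(zz,[0,.5,1,2,5]))
    im=p[80:260,190:370,::-1].copy();im=cv2.resize(im,None,fx=3.3,fy=3.3)
    for c in px: cv2.circle(im,tuple(int(t) for t in (c-[190,80])*3.3),3,(0,255,0),1)
    cv2.imwrite(f"pics/s2_{k}.png",im)
E
```

```text
[ 0.55301262 -0.22582447  0.13933169] -7.50631131157844e-06 5.3083
[[264.15058255 167.69308999]
 [264.81220776 178.00101166]]
min z of gripper [0.14703325 0.15559028 0.1619111  0.17421598 0.21107166]
[ 0.55370126 -0.2257127   0.1398997 ] 0.050024589167074064 5.8917
[[263.92545955 167.55870289]
 [264.58070727 177.88025423]]
min z of gripper [0.14894351 0.15656217 0.16133081 0.17021824 0.19974685]
```

View pics/s2_0.png

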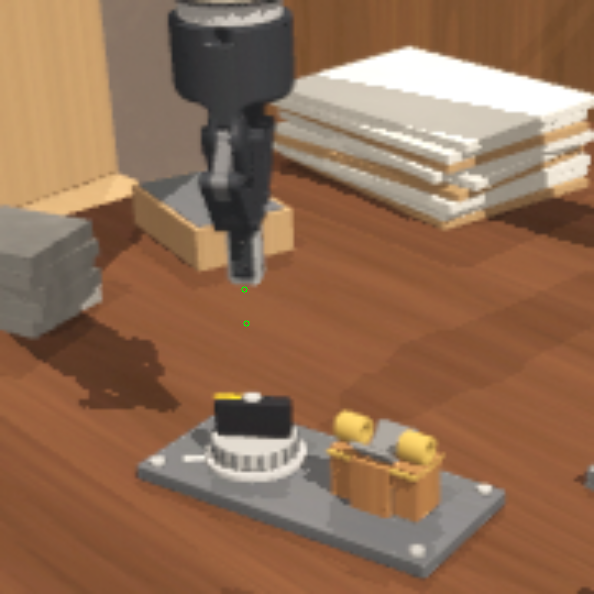

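View pics/s2_1.png

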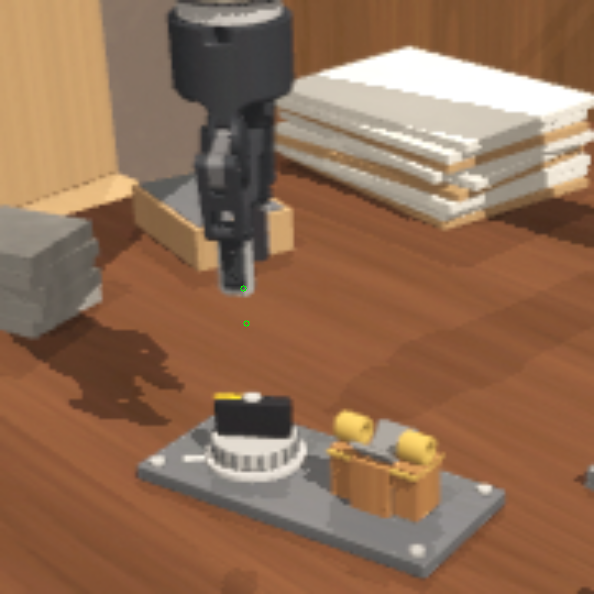

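The projected TCP (crop (244,289)) lies just below the real shut tips (≈(245,283)). The fingers therefore end about 7 mm behind the reported TCP, where the description puts them 25 mm ahead of it. Laterally they agree. I'll go down with a force guard, touch the ring's top (z = 31 mm) to calibrate, and back off.

```bash
python3 - <<'E'
from h import *
r=[.5537,-.2258]
command_gripper(.04)
b=move_l([*r,.045],feed=.12,until_force=6)
print(b,sense()["position"])
if not b:
    b=move_l([*r,.012],feed=.025,until_force=4)
s=sense();print(b,s["position"],s["wrist_force"],s["ft_torque"],s["time_s"])
p,d=camera("scene");cv2.imwrite("pics/s3.png",cv2.resize(p[140:280,190:370,::-1],None,fx=4,fy=4))
E
```

```text
False [ 0.55437845 -0.22586954  0.04568244]
True [ 0.55357998 -0.22574755  0.02147825] [-1.61008296  0.067582    5.53595409] [ 0.09697933  0.26581341 -0.02854167] 8.05
```

View pics/s3.png

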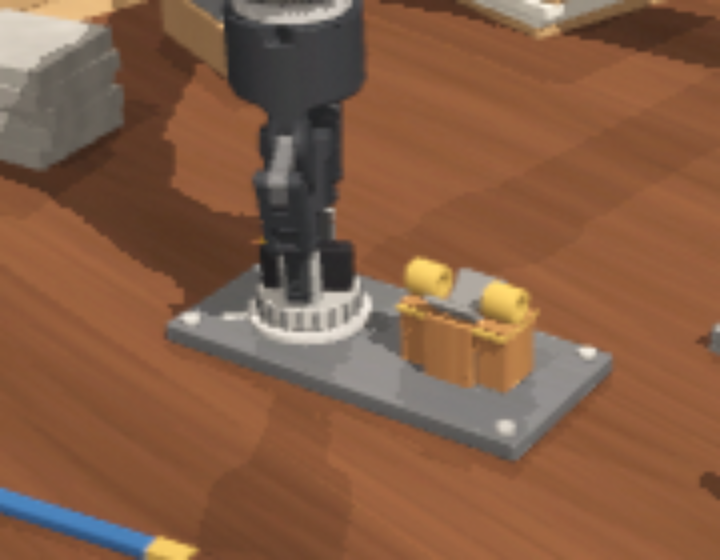

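Contact came at reported z 0.0215, and the crop shows the tips straddling the bar on the ring at (300,295). So the tips stand about 9.5 mm behind the reported TCP. I'll back off 9 mm, grip and turn.

```bash
python3 - <<'E'
from h import *
r=[.5537,-.2258]
move_l([*r,.0305],feed=.05)
command_gripper(0,60);s=sense();print(s["position"],s["finger_gap"],s["wrist_force"],s["ft_torque"],s["time_s"])
if s["finger_gap"]>.01:
    t0=sense()["ft_torque"][2]
    y=39.7
    while y>-30:
        y-=6 if y>-14 else 2
        move_l([*r,.0305],Rz(y),feed=.06);s=sense();print(round(y,1),s["ft_torque"].round(2),s["wrist_force"].round(1),s["time_s"])
        if abs(s["ft_torque"][2]-t0)>.6: break
E
```

```text
[ 0.55358604 -0.22567982  0.03044154] 0.012584661588888747 [-0.72514883 -0.60503251  1.38082493] [0.04102463 0.07150414 0.02163648] 8.7917
33.7 [ 0.11  0.05 -0.01] [ 0.3 -0.9  0.6] 9.05
27.7 [ 0.2   0.   -0.02] [-0.3  1.4 -0.7] 9.3083
21.7 [ 0.25 -0.09 -0.07] [1.  1.2 0.1] 9.5667
15.7 [ 0.35 -0.27 -0.08] [ 1.3  0.8 -1.8] 9.825
9.7 [ 0.44 -0.39 -0.08] [ 1.8  1.8 -1.6] 10.0833
3.7 [ 0.49 -0.61 -0.04] [ 3.   2.1 -3. ] 10.3417
-2.3 [ 0.55 -0.91 -0.06] [ 4.7  2.  -3.6] 10.6
-8.3 [ 0.51 -0.98 -0.08] [ 5.4  2.8 -4.5] 10.8583
-14.3 [ 0.48 -1.06 -0.05] [ 4.7  1.8 -4.5] 11.1167
-16.3 [ 0.49 -1.06 -0.09] [ 5.   2.  -4.3] 11.3667
-18.3 [ 0.42 -1.03 -0.03] [ 5.2  1.9 -5.5] 11.6167
-20.3 [ 0.45 -1.13 -0.07] [ 4.1  1.4 -5.3] 11.8667
-22.3 [ 0.46 -1.11 -0.04] [ 5.6  1.6 -4.7] 12.1167
-24.3 [ 0.43 -1.09  0.25] [ 6.4  2.4 -5.2] 12.3667
-26.3 [ 0.39 -1.03  1.18] [ 5.   2.  -4.8] 12.6167
```

Torque jumped at −24°, which is the hard stop. Relax a little, release, lift and check.

```bash
python3 - <<'E'
from h import *
r=[.5537,-.2258]
move_l([*r,.0305],Rz(-24.6),feed=.05);print(sense()["ft_torque"])
command_gripper(.05)
move_l([*r,.14],feed=.25)
movep([.503,.1708,.20],Rz(15.8));command_gripper(.05)
s=sense();print(s["time_s"],s["position"],s["wrist_force"],s["ft_torque"])
p,d=camera("top");np.savez("top1.npz",p=p,d=d);cv2.imwrite("pics/t2.png",cv2.resize(p[180:340,80:520,::-1],None,fx=1.8,fy=1.8));cv2.imwrite("pics/t2j.png",cv2.resize(p[200:340,330:510,::-1],None,fx=4,fy=4))
p,d=camera("scene");np.savez("scene1.npz",p=p,d=d);cv2.imwrite("pics/s4.png",cv2.resize(p[120:330,350:550,::-1],None,fx=2.8,fy=2.8))
E
```

```text
[ 0.41148887 -1.13263628  0.44524915]
15.6167 [0.50345004 0.16968232 0.19977528] [ 0.18865529 -0.57486072 -0.55659062] [-0.00826605  0.02480763  0.01195407]
```

View pics/t2j.png

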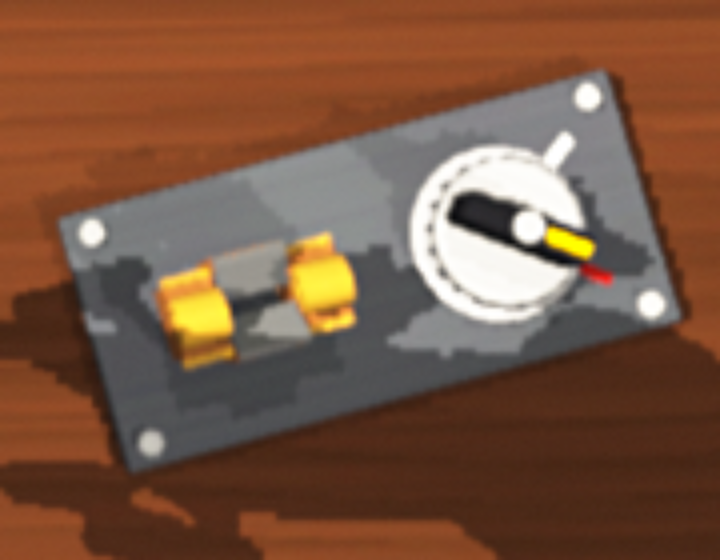

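View pics/s4.png

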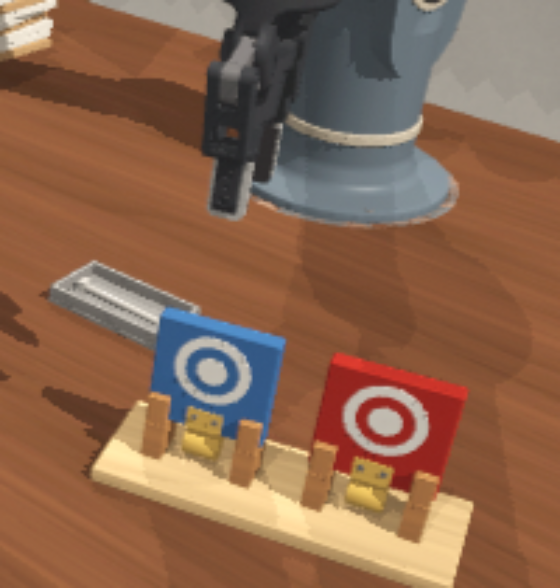

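The top crop shows the pointer's tip (595,247) against the red mark (597,272), so the ring is locked. The scene crop shows the open fingers above and behind the blue door. Now I'll grasp the door.

```bash
python3 - <<'E'
from meas import *
T=np.load("top1.npz");P=cloud("top",T["d"])
sel=(P[...,2]>.05)&(P[...,2]<.066);sel[:, :435]=0;sel[:,482:]=0;sel[:225]=0;sel[290:]=0
v,u=np.nonzero(sel);W=ray("top",np.c_[u,v],.059)[:,:2];w,vec=np.linalg.eigh(np.cov(W.T));print("bar",W.mean(0),np.degrees(np.arctan2(vec[1,1],vec[0,1])))
r=[.503,.1708]
s=sense();print(s["position"])
b=move_l([*r,.11],Rz(15.8),feed=.12,until_force=8)
if not b:b=move_l([*r,.078],feed=.05,until_force=5)
s=sense();print(b,s["position"],s["wrist_force"],s["time_s"])
p,d=camera("scene");cv2.imwrite("pics/s5.png",cv2.resize(p[120:330,350:550,::-1],None,fx=2.8,fy=2.8))
E
```

```text
bar [ 0.55365333 -0.22527223] 66.94650662218523
[0.5032695  0.17018118 0.19986355]
False [0.50310108 0.17098542 0.07803461] [-0.30731979 -0.28231759  0.24665386] 17.4083
```

View pics/s5.png

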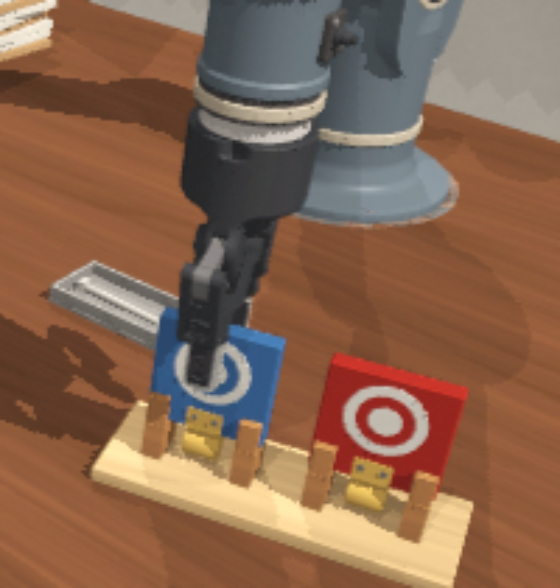

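The tip in front of the panel is at (200,382), and the white dot is at (210,372). Seen from this angle, that offset fits a finger standing clear in front of the door's middle. I'll close, and lift slowly.

```bash
python3 - <<'E'
from h import *
r=[.503,.1708]
command_gripper(0,50);s=sense();print(s["finger_gap"],s["wrist_force"],s["ft_torque"])
if s["finger_gap"]>.009:
    b=move_l([*r,.108],feed=.05,until_force=8);s=sense();print(b,s["position"],s["wrist_force"])
    if not b:
        move_l([*r,.19],feed=.15)
        s=sense();print(s["position"],s["finger_gap"],s["wrist_force"],s["ft_torque"],s["time_s"])
p,d=camera("scene");np.savez("scene2.npz",p=p,d=d);cv2.imwrite("pics/s6.png",cv2.resize(p[60:330,330:550,::-1],None,fx=2.2,fy=2.2))
p,d=camera("top");np.savez("top2.npz",p=p,d=d)
E
```

```text
0.013458811580689987 [-0.2858194   0.49465131  1.04431761] [ 0.00691671 -0.04514552 -0.00376319]
False [0.50287144 0.17064704 0.10795769] [-0.12125828 -1.11246013 -1.69606347]
[0.50235855 0.17033316 0.18912661] 0.013702605437890973 [-0.522107   -0.74248062 -1.39144242] [-0.04028902  0.00214948 -0.06051449] 19.3167
```

View pics/s6.png

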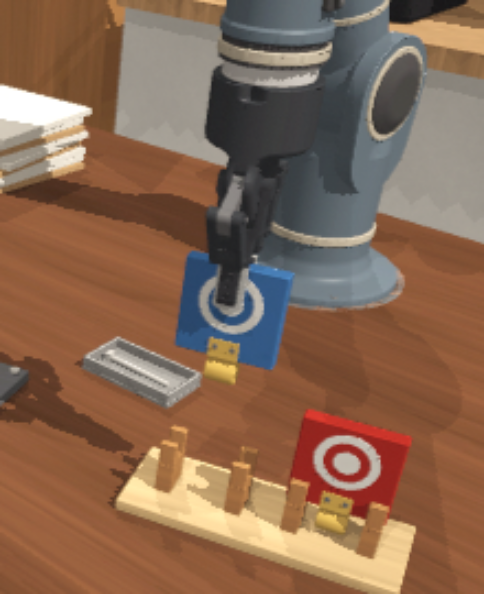

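The door is lifted: the crop shows it upright with the finger on the dot at (228,290) and the knuckle at (222,372). Bring it above the jamb and look.

```bash
python3 - <<'E'
from h import *
move_l([.5275,-.119,.19],Rz(13.5),feed=.15)
move_l([.5275,-.119,.142],feed=.08); sleep(.3)
s=sense();print(s["position"],s["finger_gap"],s["wrist_force"],s["ft_torque"],s["time_s"])
p,d=camera("scene");np.savez("scene3.npz",p=p,d=d);cv2.imwrite("pics/s7.png",cv2.resize(p[140:260,220:360,::-1],None,fx=5,fy=5,interpolation=cv2.INTER_CUBIC))
p,d=camera("top");np.savez("top3.npz",p=p,d=d);cv2.imwrite("pics/t7.png",cv2.resize(p[200:340,330:510,::-1],None,fx=4,fy=4,interpolation=cv2.INTER_CUBIC))
E
```

```text
[ 0.5277413  -0.119098    0.14242597] 0.013127424354312543 [-0.29858112  0.10554187 -2.10520527] [0.00255694 0.00053147 0.03695545] 22.5583
```

View pics/s7.png

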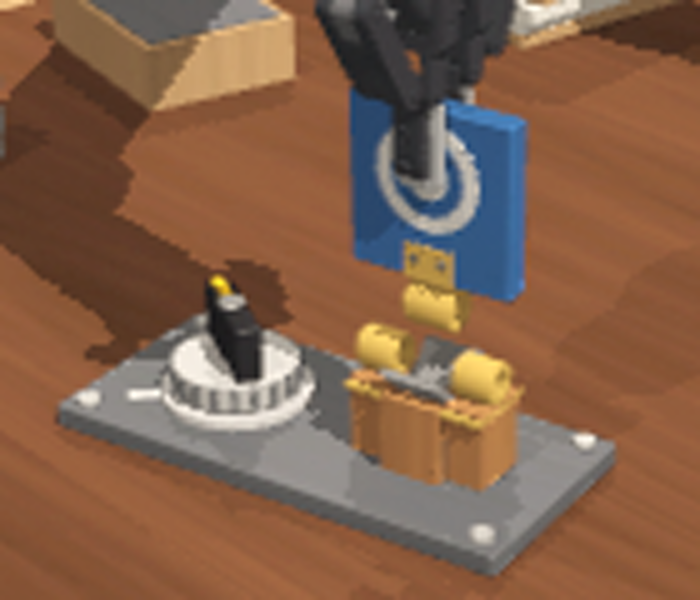

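View pics/t7.png

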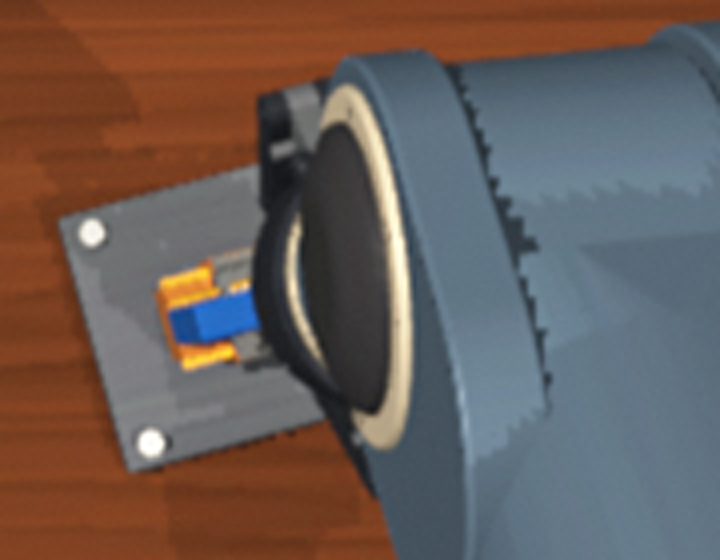

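```bash
cat > ov.py <<'E'
from h import *
def frame(c,yaw): # yaw of x axis
    a=np.radians(yaw);x=np.array([np.cos(a),np.sin(a),0]);y=np.array([-np.sin(a),np.cos(a),0])
    return lambda X,Y,Z: np.array([c[0],c[1],0])+X*x+Y*y+np.array([0,0,Z])
def crop(n,P,o,f): return ((proj(n,P)+.5-o)*f-.5)
def circ(F,Y,Z,r): return [F(r*np.cos(t),Y,Z+r*np.sin(t)) for t in np.linspace(0,2*np.pi,25)]
E
python3 - <<'E'
from ov import *
im=cv2.imread("pics/s7.png")
def poly(P,c): cv2.polylines(im,[np.int32(crop("scene",P,[220,140],5)*8)],False,c,1,cv2.LINE_AA,3)
J=frame((.5275,-.119),13.5);G=(0,255,0)
for Y in(-35,-15,15,35): poly(circ(J,Y/1e3,.06,.01),G)
D=frame((.5277,-.119),13.5);k=.0904
M=(255,0,255)
for X in(-7,7): poly([D(X/1e3,y/1e3,k+z/1e3) for y,z in((-40,14),(40,14),(40,94),(-40,94),(-40,14))],M)
for Y in(-12,12): poly(circ(D,Y/1e3,k,.01),M)
C=frame((.5404,-.1734),13.5)
poly([C(x/1e3,y/1e3,.012) for x,y in((55,120),(55,-120),(-55,-120),(-55,120),(55,120))],G)
cv2.imwrite("pics/ov7.png",im)
E
```

```text
(no output)
```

View pics/ov7.png

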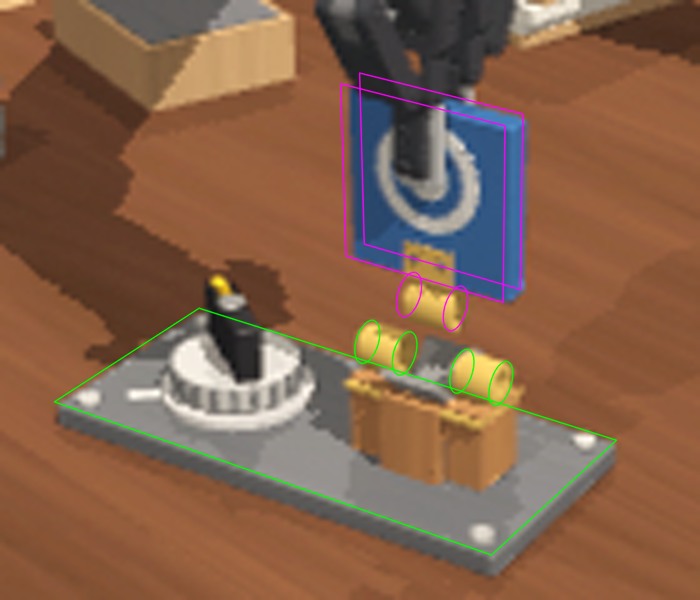

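```bash
python3 - <<'E'
from ov import *
S=np.load("scene3.npz");p=S["p"];d=S["d"]
a=p[150:225,280:335,::-1];f=8
im=cv2.resize(a,None,fx=f,fy=f,interpolation=cv2.INTER_NEAREST)
def poly(P,c): cv2.polylines(im,[np.int32(crop("scene",P,[280,150],f)*8)],False,c,1,cv2.LINE_AA,3)
J=frame((.5275,-.119),13.5);G=(0,255,0)
for Y in(-35,-15,15,35): poly(circ(J,Y/1e3,.06,.01),G)
D=frame((.5277,-.119),13.5);k=.0904
M=(255,0,255)
for X in(-7,7): poly([D(X/1e3,y/1e3,k+z/1e3) for y,z in((-40,14),(40,14),(40,94),(-40,94),(-40,14))],M)
for Y in(-12,12): poly(circ(D,Y/1e3,k,.01),M)
cv2.imwrite("pics/ov7b.png",im)
# depth based door front face fit
hsv=cv2.cvtColor(p,cv2.COLOR_RGB2HSV);m=cv2.inRange(hsv,(100,120,60),(125,255,255)).astype(bool)
m[:,:280]=0;m[:,335:]=0;m[:150]=0;m[205:]=0
P=cloud("scene",d)[m];x=np.array([np.cos(np.radians(13.5)),np.sin(np.radians(13.5))]);y=np.array([-x[1],x[0]])
q=P[:,:2]-[.5277,-.119]
print(np.percentile(q@x,[2,25,50,75,98]),np.percentile(q@y,[1,5,95,99]),np.percentile(P[:,2],[1,99]))
E
```

```text
[-0.00167667  0.00515116  0.00626542  0.00710485  0.00911938] [-0.03477639 -0.03223373  0.04307231  0.04404273] [0.10635554 0.18420853]
```

View pics/ov7b.png

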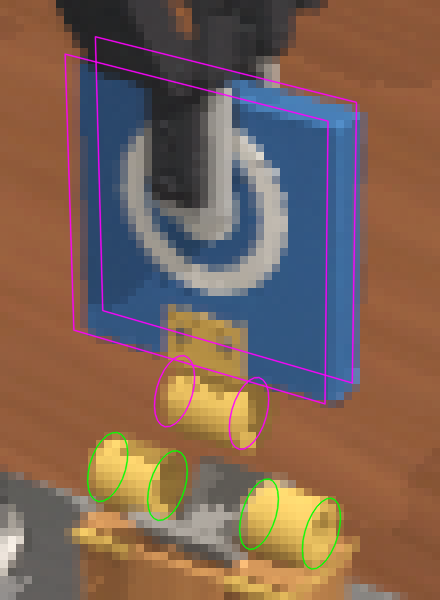

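```bash
python3 - <<'E'
from ov import *
S=np.load("scene0.npz");p=S["p"];f=5;o=[375,220]
im=cv2.resize(p[220:330,375:530,::-1],None,fx=f,fy=f,interpolation=cv2.INTER_NEAREST)
def poly(P,c): cv2.polylines(im,[np.int32(crop("scene",P,o,f)*8)],False,c,1,cv2.LINE_AA,3)
M=(0,255,0);k=.026
for c in((.503,.1708),(.4721,.2773)):
  D=frame(c,15.8)
  for X in(-7,7): poly([D(X/1e3,y/1e3,k+z/1e3) for y,z in((-40,14),(40,14),(40,94),(-40,94),(-40,14))],M)
  for Y in(-12,12): poly(circ(D,Y/1e3,k,.01),M)
  poly([D(.007+.0004,.0*t+.02*np.cos(t),k+.054+.02*np.sin(t)) for t in np.linspace(0,6.3,30)],M)
cv2.imwrite("pics/ov0.png",im)
E
```

```text
(no output)
```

View pics/ov0.png

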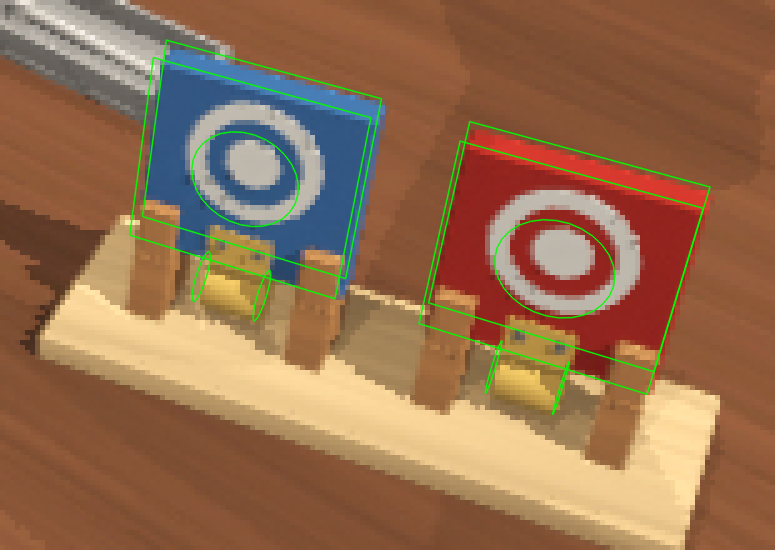

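```bash
python3 - <<'E'
from ov import *
S=np.load("scene3.npz");p=S["p"];d=S["d"]
hsv=cv2.cvtColor(p,cv2.COLOR_RGB2HSV);P=cloud("scene",d)
m=cv2.inRange(hsv,(18,110,80),(32,255,255));m[:,:280]=0;m[:,335:]=0;m[:150]=0;m[225:]=0
k,l,st,ce=cv2.connectedComponentsWithStats(m)
x=np.array([np.cos(np.radians(13.5)),np.sin(np.radians(13.5))]);y=np.array([-x[1],x[0]])
for i in range(1,k):
    if st[i,4]<15: continue
    q=P[l==i];t=(q[:,:2]-[.5275,-.119])
    print(ce[i].round(1),st[i],"y",np.percentile(t@y*1e3,[2,50,98]).round(1),"x",np.percentile(t@x*1e3,[2,50,98]).round(1),"z",np.percentile(q[:,2]*1e3,[2,50,98]).round(1))
mm=cv2.inRange(hsv,(0,0,0),(179,255,255))
print(hsv[196:208,298:316,0])
E
```

```text
[306.2 197.7] [301 189  13  17 157] y [-8.5  4.5 15.2] x [-5.2  7.1 10.9] z [ 83.4  97.2 119.4]
[296.7 209.2] [291 205  12  10  88] y [-33.1 -20.5 -14.1] x [-5.8  6.3 11.4] z [52.  63.2 69.8]
[315.4 216.6] [308 210  14  15 119] y [16.2 29.1 36.1] x [-5.6  6.9 19.2] z [46.1 61.  70. ]
[[ 12  11  12  13  18  19  20  19  20  20  20  20  17 107 107 107 107 106]
 [ 11  11  12  18  21  21  21  19  19  19  20  20  18 107 107 107 107 107]
 [ 11  10  15  20  21  21  20  21  20  20  19  19  19  19  19  17 115 112]
 [ 11  11  16  21  21  21  21  21  21  20  21  21  21  19  19  18  14  11]
 [ 11  12  16  20  20  21  21  21  21  21  21  21  21  20  19  18  14  10]
 [ 11  11  15  20  20  21  21  21  21  21  21  21  21  20  19  18  14  12]
 [ 11  11  13  19  20  20  20  20  20  20  21  21  21  20  19  18  13  11]
 [ 11  11  12  16  19  19  20  20  20  20  20  20  21  20  19  17  11  12]
 [ 12  11  11  12  13  17  17  19  19  20  20  20  21  21  18  14  12  11]
 [ 16  14  12  12  11  11  12  13  14  18  19  19  21  21  15  11  11  11]
 [ 20  20  18  16  12  11  11  11  11  11  11  14  16  16  12  11  11  11]
 [ 20  20  20  19  16  11  11  12  12  12  12  11  11  12  11  11  11  11]]
```

Comparing depth extents along the jamb axis, the fixed knuckles' gap runs from −14.1 to 16.2 mm and the door's knuckle from −8.5 to 15.2 mm. The door therefore sits about 2 mm too far in +y. I'll correct that and lower with a guard.

```bash
python3 - <<'E'
from ov import *
t=[.5277,-.1211]
move_l([*t,.142],Rz(13.5),feed=.03);sleep(.3)
f0=sense()["wrist_force"];print(f0)
b=move_l([*t,.120],feed=.05,until_force=6);print(b,sense()["wrist_force"])
if not b: b=move_l([*t,.104],feed=.015,until_force=3)
sleep(.2)
s=sense();print(b,s["position"],s["finger_gap"],s["wrist_force"],s["ft_torque"],s["time_s"])
p,d=camera("scene");np.savez("scene4.npz",p=p,d=d);cv2.imwrite("pics/s8.png",cv2.resize(p[150:235,275:345,::-1],None,fx=7,fy=7,interpolation=cv2.INTER_CUBIC))
E
```

```text
[ 0.90248247 -0.25929204 -0.71492711]
False [-0.30797771 -0.31023668 -0.88783266]
True [ 0.52820551 -0.12103844  0.11079815] 0.013070292996963098 [1.9678902  0.51797398 2.04106062] [-0.01251412 -0.64572826 -0.00600174] 24.6667
```

View pics/s8.png

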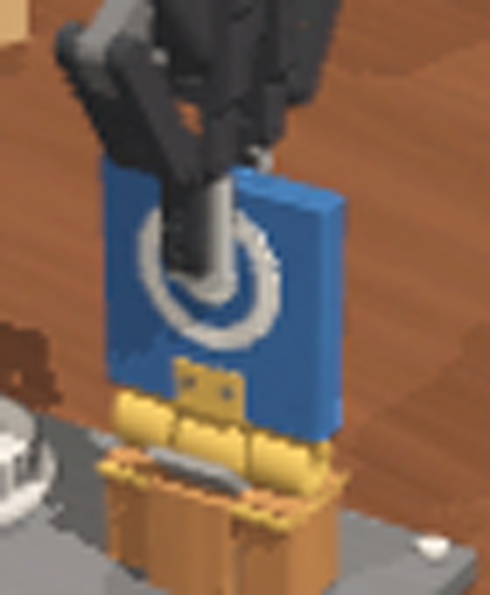

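The knuckle is in the gap between the other two, with the row at (140,415)–(285,460) in the crop. The side force (+x, about equal to the upward force) shows it rides on one V flank, so I'll probe a few sideways offsets to find the V's centre.

```bash
python3 - <<'E'
from ov import *
t=np.array([.5277,-.1211]);x=np.array([np.cos(np.radians(13.5)),np.sin(np.radians(13.5))])
for dx in(.001,.002,.0035):
    z=sense()["position"][2]
    c=t+dx*x
    move_l([*(t if dx==.001 else sense()["position"][:2]),z+.003],feed=.03)
    move_l([*c,z+.003],feed=.03);sleep(.25);f0=np.mean([sense()["wrist_force"] for _ in range(5)],0)
    b=move_l([*c,.106],feed=.01,until_force=2.5);sleep(.15)
    s=sense();df=s["wrist_force"]-f0
    print(dx,b,s["position"].round(5),"f along x",round(df[:2]@x,2),"fz",df[2].round(2),"y",round(df[:2]@[-x[1],x[0]],2),s["time_s"])
E
```

```text
0.001 True [ 0.52854 -0.12095  0.11077] f along x -0.93 fz 7.12 y 0.92 26.075
0.002 True [ 0.52863 -0.12066  0.11077] f along x 0.4 fz 0.52 y -0.73 27.3917
0.0035 True [ 0.52994 -0.12024  0.11207] f along x -0.29 fz -0.52 y -0.08 28.575
```

```bash
cat >> h.py <<'E'
def avg(n=8):
    L=[]
    for _ in range(n): L.append(sense()); sleep(.02)
    return {k:np.mean([s[k] for s in L],0) for k in("position","wrist_force","ft_torque","finger_gap")}
E
python3 - <<'E'
from ov import *
t=np.array([.5277,-.1211]);x=np.array([np.cos(np.radians(13.5)),np.sin(np.radians(13.5))]);y=np.array([-x[1],x[0]])
c=t+.0018*x
move_l([*c,.115],Rz(13.5),feed=.03);sleep(.2);f0=avg();print(f0["position"].round(5),f0["wrist_force"].round(2),f0["ft_torque"].round(2))
for dx in(.0018,.0008,.0):
  c=t+dx*x
  move_l([*c,.1135],feed=.02)
  for z in(.1125,.1115,.111,.1105,.110):
    move_l([*c,z],feed=.02);s=avg(6);df=s["wrist_force"]-f0["wrist_force"]
    print(dx,z,s["position"].round(4),"x %.2f y %.2f z %.2f"%(df[:2]@x,df[:2]@y,df[2]))
    if np.linalg.norm(df)>5:break
print(sense()["time_s"])
E
```

```text
[ 0.52944 -0.12067  0.11496] [-0.02  0.4  -1.  ] [ 0.01  0.01 -0.01]
0.0018 0.1125 [ 0.5294 -0.1207  0.1125] x -0.14 y -0.31 z -0.33
0.0018 0.1115 [ 0.5295 -0.1208  0.1118] x -1.49 y -0.33 z 3.60
0.0018 0.111 [ 0.5296 -0.1207  0.1117] x -2.30 y -0.13 z 7.82
0.0008 0.1125 [ 0.5284 -0.1209  0.1123] x -0.12 y -0.74 z -0.21
0.0008 0.1115 [ 0.5284 -0.1209  0.1114] x 0.01 y -0.63 z -0.22
0.0008 0.111 [ 0.5285 -0.1209  0.111 ] x -0.14 y -0.54 z -0.35
0.0008 0.1105 [ 0.5285 -0.121   0.1108] x -1.06 y -0.36 z 3.18
0.0008 0.11 [ 0.5286 -0.121   0.1107] x -2.71 y 0.16 z 7.31
0.0 0.1125 [ 0.5276 -0.1211  0.1123] x 0.01 y -0.20 z -0.21
0.0 0.1115 [ 0.5277 -0.1211  0.1115] x 0.25 y -0.31 z -0.17
0.0 0.111 [ 0.528  -0.1211  0.1111] x 0.40 y -0.64 z 0.81
0.0 0.1105 [ 0.5283 -0.121   0.1108] x 0.86 y -0.32 z 2.12
0.0 0.11 [ 0.5283 -0.121   0.1107] x 0.51 y -0.14 z 6.11
34.575
```

The V's centre is at dx≈0.5 mm, with the knuckle at rest at z≈0.1106. Exact alignment is 1 mm above that. Move there and verify.

```bash
python3 - <<'E'
from ov import *
t=np.array([.5277,-.1211]);x=np.array([np.cos(np.radians(13.5)),np.sin(np.radians(13.5))]);y=np.array([-x[1],x[0]])
c=t+.0005*x
move_l([*c,.113],feed=.03);move_l([*c,.1115],feed=.02);sleep(.3)
s=avg();print(s["position"].round(5),s["wrist_force"].round(2),s["ft_torque"].round(2),s["finger_gap"]);print(sense()["tcp_rot"].round(4),sense()["time_s"])
p,d=camera("scene");np.savez("scene5.npz",p=p,d=d)
hsv=cv2.cvtColor(p,cv2.COLOR_RGB2HSV);P=cloud("scene",d)
m=cv2.inRange(hsv,(100,120,60),(125,255,255)).astype(bool);m[:,:280]=0;m[:,335:]=0;m[:150]=0;m[:170,:305]=0;m[225:]=0
q=P[m];u=(q[:,:2]-c)@x;v=(q[:,:2]-c)@y;g=(u>.002)&(u<.012)
A=np.c_[v[g],q[g,2]-.11,np.ones(g.sum())];co=np.linalg.lstsq(A,u[g],rcond=None)[0]
r=u[g]-A@co;k=abs(r)<.002;co=np.linalg.lstsq(A[k],u[g][k],rcond=None)[0]
print("face: yaw err deg",np.degrees(co[0]),"tilt deg",np.degrees(co[1]),"off",co[2],"y ext",np.percentile(v[g],[1,99]),"z",np.percentile(q[g,2],[1,99]))
f=7;o=[275,150];im=cv2.resize(p[150:235,275:345,::-1],None,fx=f,fy=f,interpolation=cv2.INTER_CUBIC);cv2.imwrite("pics/s9.png",im)
p,d=camera("top");cv2.imwrite("pics/t9.png",p[:,:,::-1])
E
```

```text
[ 0.52792 -0.12099  0.11137] [-0.24  0.02 -1.02] [-0.   -0.02  0.  ] 0.013355177912311625
[[-5.000e-04 -2.334e-01  9.724e-01]
 [-0.000e+00  9.724e-01  2.334e-01]
 [-1.000e+00  1.000e-04 -5.000e-04]] 35.5083
face: yaw err deg -0.2852246091896478 tilt deg 0.281786834246306 off 0.006221838681563467 y ext [-0.03474495  0.04392944] z [0.07503649 0.15230068]
```

View pics/s9.png

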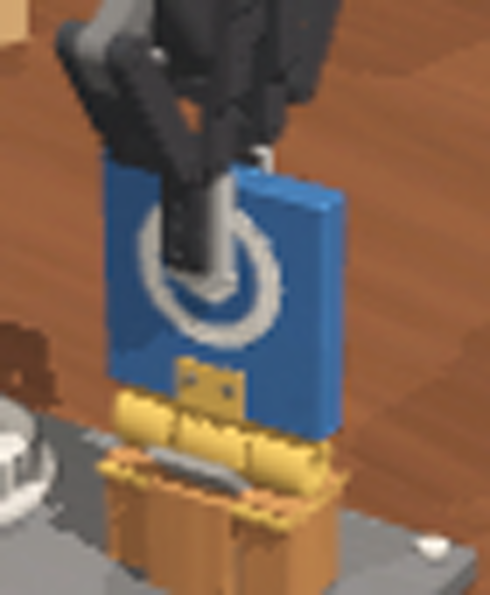

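View pics/t9.png

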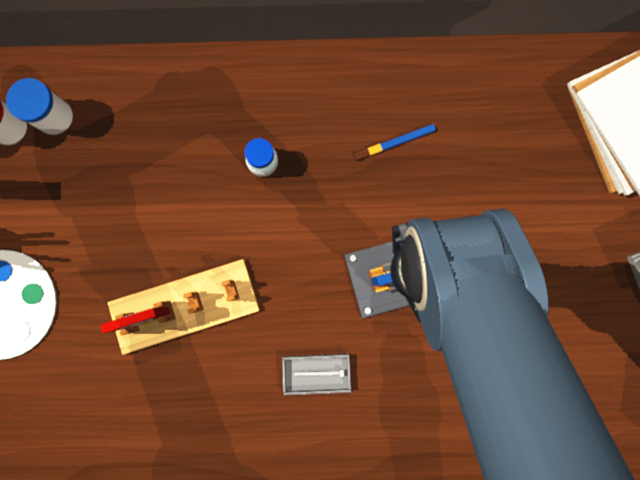

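The knuckle sits between the other two, the door is upright (tilt about 0.3°), and the red door, jar, brush and pin look unmoved. I'll centre along the axis by touching both cheeks gently.

```bash
python3 - <<'E'
from ov import *
t=np.array([.5277,-.1211]);x=np.array([np.cos(np.radians(13.5)),np.sin(np.radians(13.5))]);y=np.array([-x[1],x[0]])
c=t+.0005*x; z=.1117
f0=avg()["wrist_force"]
E={}
for sg in(1,-1):
  for dy in np.arange(1,6.1,.5)*1e-3*sg:
    move_l([*(c+dy*y),z],feed=.02);s=avg(4);df=s["wrist_force"]-f0;fy=df[:2]@y
    if abs(fy)>1.5 or abs(df[2])>4: break
  E[sg]=(s["position"][:2]-c)@y; print(sg,dy,E[sg],"fy",fy,df.round(2),sense()["time_s"])
  move_l([*c,z],feed=.03)
print("mid",sum(E.values())/2)
E
```

```text
1 0.0035 0.002818996095777463 fy -2.7943067244333917 [ 0.54 -2.74  0.06] 37.6417
-1 -0.004 -0.003637398411525078 fy 1.6533268971005084 [-0.38  1.61  1.05] 40.125
mid -0.00040920115787380744
```

Contacts came at +2.8 and −3.6 mm, so the middle is at −0.4 mm. Go there, check, and hand in.

```bash
python3 - <<'E'
from ov import *
t=np.array([.5277,-.1211]);x=np.array([np.cos(np.radians(13.5)),np.sin(np.radians(13.5))]);y=np.array([-x[1],x[0]])
c=t+.0005*x-.0004*y
move_l([*c,.1115],Rz(13.5),feed=.02);sleep(.6)
s=avg();print(s["position"].round(5),s["wrist_force"].round(2),s["ft_torque"].round(2),s["finger_gap"],sense()["time_s"])
p,d=camera("scene");cv2.imwrite("pics/s10.png",cv2.resize(p[150:250,220:360,::-1],None,fx=5,fy=5,interpolation=cv2.INTER_CUBIC))
E
```

```text
[ 0.52829 -0.12136  0.11151] [-0.14  0.21 -1.07] [ 0. -0.  0.] 0.013355379142069839 41.3917
```

View pics/s10.png

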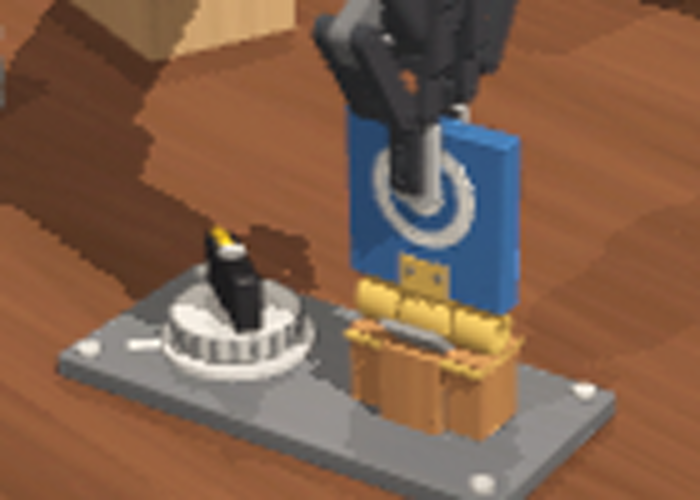

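The picture shows the ring still locked (bar at (235,280)), the door upright, and the three knuckles in a row from (378,297) to (480,330). The force on the tool is only the door's weight.

```bash
python3 -c "
from rig import *
print(finish_job(),sense()['time_s'])"
```

```text
the job is handed in; nothing more can be done
the job is handed in; nothing more can be done
```

The ring is locked and the blue door's knuckle is held between the two jamb knuckles. I handed the job in at about 41.4 s of the allowed 64 s; no verdict was reported.

- **Ring:** I turned it clockwise until the torque jumped at its stop. A picture afterwards showed the pointer at the red mark, and the bar's measured angle was within about 1° of the expected locked direction.
- **Door:** I lifted it straight out of the rack and lowered it into the gap. I centred it by light touches on the V cradle's flanks and on the knuckles to either side. It is held about 0.9 mm above its resting point, where exact alignment is 1 mm.
- **Last checks:** The force on the tool was about −1 N, which is just the door's weight. The door's tilt and its turn off the jamb axis were both about 0.3°, measured just before a final 0.4 mm shift along the jamb axis. In the top view before that shift, the red door, jar, brush and pin looked unmoved.

**Disagreements:**
- **Fingertip position:** The fingertips stood about 9 mm behind the reported TCP, not 25 mm ahead as described. My first pinch therefore closed on air above the bar, without touching anything. I then set heights by touch.
- **Door position along the jamb axis:** The camera estimates differed from each other by up to about 4 mm, so I relied on the touches.

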